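# Pull the parts tray out from under the wire shelf with the hook

## Robot

A 6-joint arm with a two-finger parallel gripper is mounted at the origin on the work surface. World frame = base frame: x ahead of the robot, y to its left, z up, the work surface at z = 0. Lengths are in m, angles in rad, forces in N, time in s.
With the tool pointing down it reaches from about 0.3 to 0.825 m from the base axis. Payload 5.4 kg.
Tool frame: the origin (TCP) lies at the very end of the fingers, on their centre line; the grasp point (between the pads) lies 19 mm behind it; y points along the fingers, x is the direction in which the jaws open and shut, and the axes are right-handed (so a half turn about y gives the same grasp; the last joint's range is limited). The gripper opens to 92 mm and grips with 3 to 60 N. Pads are 20 mm wide; open, the fingers measure 128 mm over their backs; the gripper's body (75 mm by 189 mm) begins 69 mm behind the grasp point.
Start: joints at [0.97, 0.158, 1.597, -0, 1.386, -0.21], TCP at [0.219, 0.532, 0.215] pointing down, gripper open.
Joint ranges: [-2.91, 2.91], [-0.94, 2.29], [0.18, 2.7], [-1.29, 4.43], [0.17, 2.64], [-3, 3]. Speed limits (rad/s): [2.57, 2.57, 3.14, 3.14, 3.14, 3.14].

## Interface

Orientations are given as a unit quaternion [x, y, z, w].
In Python, from station import read_state, grab_frame, get_calibration, finish_job gives the robot as it stands.
- The arm moves only by the tool jog_arm, never from a script. Its argument "motion" is a list of rows, each a list of 7 numbers: the shift along the tool's x, y, z in mm, then the turn, a rotation vector about the tool's x, y, z in degrees, then the opening, from -1 (shut) to 1 (fully open). A call has exactly 8 rows; each row shifts and turns the commanded pose from where the row before left it, along the tool's axes as they then stand; what a row does not reach is not made up. A row lasts 1/8 s, in which the tool goes at most 62.5 mm and 10.7 degrees, less where a joint would pass 70% of its speed; a pose out of reach is approached as far as the arm can. A call is refused whole if a number of a shift passes 62.5 or a number of a turn 10.7, either way. A call with a gripper value outside its range is refused whole. The fingers move at their own pace and stop on an object; "grip_force" is the grip in N (left out, the last holds). Time passes only in rows, so rows that do not move let the fingers close, or fill a call up. It gives the time, the measured TCP pose, the force and the opening at its end, in the units of the state.
- read_state(): the state, without advancing time (a new reading comes with each control period).
- grab_frame(name): name is "side" or "top"; returns the picture (480x640x3 uint8, red, green, blue); there is no depth.
- get_calibration(name): a dict with "camera_matrix" (3x3 intrinsics, pixels), "origin" and "orientation" of the camera in the world. Camera axes: x right, y down, z forward; pixel columns grow to the right and rows downward; lengths in m; the calibration is good to about 2 mm. A picture is of the moment at which its call begins. get_calibration takes no time and is no camera call.
- finish_job(): hands the job in, once; it reports no verdict.
The state is a dict: "time_s": time; "joint_pos": joint angles; "qvel": joint speeds; "joint_torque": joint torques, N m; "ee_pos": TCP position; "tcp_rot": TCP orientation; "ft_force": force on the tool from outside, world axes, zero at the start; "moment": the same for the moment, N m; "opening": finger opening in m.
Only numpy, scipy, OpenCV 4.12 (cv2) and the standard library are available. Lean on these libraries where they do the work, as an engineer would, in place of code of your own. Each camera call takes 0.05 s, during which the arm holds its last target.

## Task

Take the pull hook from its rest, hook it behind the near wall of the rectangular tray under the wire shelf and drag the tray straight out against the sprung stop, pressing it in with about 10 N, steadily for half a second; never press the stop with more than 16 N. Leave the tray standing flat and still touching the stop, and lay the hook back in its rest as it was. Move the tray with the hook only, gently and without tipping it, do not push hard on the shelf, and leave everything else where it is.

Things in the scene. Friction and masses are not known exactly. Their poses are not given: they have to be found in the camera images.
- tray: open rectangular dark steel tray, 120 (x) x 130 (y) x 45 high, walls and floor 4 thick, about 0.55 kg (varies), in the left or right half under the wire shelf. Origin: centre of its underside; x points away from the robot, z up. Metal parts fixed inside, up to 24 high, all begin 55 or more behind the outer face of the near wall; nearer to that wall the floor is clear.
- tray_rim (a point): middle of the top edge of the tray's near wall (the wall facing the robot), 58 in front of the tray's centre and 45 above the bench
- stop: sprung stop fixed to the bench before the tray, on its centre line: base 50 x 70 x 10, a grey block and a rubber-faced plunger 50 wide, 12 to 34 high; nothing above 35. Origin: on the bench, 5 beyond the base's middle; x points to the tray. The block is clamped at an unmeasured place: the free rubber face stands 34 to 64 from the origin along x. It springs in 0.5 per N, 12 at most.
- hook: pull hook: wooden handle 100 long x 22 wide (y) x 26 high, then along its +x a steel rod of 8 diameter, at whose end a flat steel blade hangs down, 6 thick x 30 wide. About 0.16 kg. Origin: centre of the handle; x along the rod, z up. The blade's pulling face (towards the handle) is 140 from the origin, its lower end 32 below.
- blade (a point): middle of the lower edge of the hook blade's pulling face: 140 along x and 32 below the origin of the hook
- rest: plywood rest of the hook, fixed: base 120 x 56 x 10, two forked uprights 8 thick, 43 either side of the middle; each has a seat 50 above the bench between cheeks 32 apart that rise to 64. The hook's handle lies in both forks, its centre over the origin and 63 high, its blade towards the rest's +x. Origin: on the bench under the middle.
- rack: low wire shelf fixed on the bench, 400 wide x 236 deep, steel; the underside of its deck is 125 above the bench, top of its frame 137, four corner legs, open in front. Origin: on the bench below the middle of its front edge; x points away from the robot, into the shelf.
- pan: bystander: round open dark steel pan, 110 diameter, 50 high, under the other half of the wire shelf; origin under its centre
- carton: bystander: closed cardboard box 110 x 50 x 40 on top of the wire shelf; origin under its centre
- jar: bystander: jar 56 diameter x 70 on the bench at the right; origin under its centre
- tape: bystander: cardboard ring 100 diameter x 48 high, flat on the bench at the left; origin under its centre
- mug: bystander: white mug 80 diameter x 95 at the left; origin under its centre
- oil: bystander: white bottle 48 diameter x 130 at the left; origin under its centre
- tin: bystander: flat round aluminium tin 66 diameter x 22, on the bench at the right; origin under its centre
- brush: bystander: wooden brush lying on the bench at the left; origin under its middle
Things that resemble listed ones, but are neither listed nor needed, are in the scene too. What is shaped like the rest but blue or green is not meant.

How it is judged:
On the way, in this order (a step that is already met when the one before it is completed fails the run):
1. the held hook's blade is down inside the tray behind its near wall and pulls the tray (x of blade in the frame of tray between -0.06 and -0.045 m and y of blade in the frame of tray between -0.05 and 0.05 m and z of blade in the frame of tray below 0.04 m and contact force between hook and tray above 1 N and contact force between the fingers and hook above 1 N), for 0.1 s.
2. the hook pulls the tray against the sprung stop with at least 6 N for 0.3 s (contact force between tray and stop above 6 N and contact force between hook and tray above 6 N and contact force between the fingers and hook above 1 N), for 0.3 s.
At the end, for the whole second after the job is handed in: The tray stands flat (under 0.05 rad), at rest, its near wall touching the stop's rubber (over 0.2 N), within 20 mm sideways and 0.17 rad of the stop's centre line; the hook lies in both forks of its rest, blade to +x, within 25 mm lengthwise, 8 mm sideways, 6 mm in height (contact force between tray and stop above 0.2 N and x of tray_rim in the frame of stop between 0.02 and 0.07 m and y of tray_rim in the frame of stop between -0.02 and 0.02 m and angle between the x axis of tray and the x axis of stop, either way round below 0.17 rad and angle between tray's own z axis and vertical below 0.05 rad and linear speed of tray below 0.01 m/s and x of hook in the frame of rest between -0.025 and 0.025 m and y of hook in the frame of rest between -0.008 and 0.008 m and z of hook in the frame of rest between 0.057 and 0.069 m and x of blade in the frame of rest above 0.1 m and angle between hook's own z axis and vertical below 0.12 rad and linear speed of hook below 0.02 m/s).
It fails at once if the tray presses the stop with more than 16 N (contact force between tray and stop above 16 N).
It fails at once if the gripper or arm touches the tray (contact force between any of the fingers, the arm and tray above 0.5 N).
It fails at once if rough handling: the hook bears on the tray with more than 25 N, or the tray is tipped by more than 0.2 rad (contact force between hook and tray above 25 N or angle between tray's own z axis and vertical above 0.2 rad).
It fails at once if the shelf is pushed with more than 15 N (contact force between any of hook, the fingers, the arm, tray and rack above 15 N).
It fails at once if a bystander is moved by more than 20 mm (distance of any of pan, carton, jar, tape, mug, oil, tin, brush from where it was at the start of the episode above 0.02 m).
It also fails if it takes over 64 s, if anything falls off the work surface, if the arm or the gripper's body presses on something with over 40 N, if the wrist force passes 120 N, or if a joint passes its speed limit or range.

## Working session

There is one attempt and no reset: what is moved stays moved. The work goes in short steps, Python scripts to look and compute and a tool call to move; the robot and the scene stay as the last step left them, time stands still between calls to the robot, and variables do not carry over. Pictures are saved under pics/ and viewed, and the job is handed in when it is done.

Besides the shell and the picture viewer there is one more tool, called after ">>>" as name([rows], argument=value, ...), one row to a line, values as JSON. jog_arm: Moves the arm, as the interface text tells. Its arguments: {"type":"object","properties":{"motion":{"type":"array"},"grip_force":{"type":"number"}},"required":["motion"]}

```bash
mkdir -p pics; ls; cat > h.py <<'E'
import numpy as np, cv2
from scipy.spatial.transform import Rotation as R
from station import *
def cal(n):
    c=get_calibration(n); return np.array(c["camera_matrix"]),np.array(c["origin"]),c["orientation"]
def rot(o):
    o=np.array(o,float); return o if o.shape==(3,3) else R.from_quat(o).as_matrix()
def ray(n,u,v):
    K,o,q=cal(n); d=rot(q)@np.linalg.inv(K)@np.array([u,v,1.]); return o,d/np.linalg.norm(d)
def onz(n,u,v,z):
    o,d=ray(n,u,v); return o+d*(z-o[2])/d[2]
def proj(n,p):
    K,o,q=cal(n); c=K@(rot(q).T@(np.array(p)-o)); return c[:2]/c[2]
def tri(a,b):
    o1,d1=ray(*a);o2,d2=ray(*b)
    A=np.stack([d1,-d2],1);t=np.linalg.lstsq(A,o2-o1,rcond=None)[0]
    p,q=o1+t[0]*d1,o2+t[1]*d2
    return (p+q)/2,np.linalg.norm(p-q)
def shot(n,f):
    i=grab_frame(n); cv2.imwrite(f"pics/{f}.png",cv2.cvtColor(i,cv2.COLOR_RGB2BGR)); return i
E
python3 - <<'E'
from h import *
for n in("top","side"):
    shot(n,n+"0"); print(cal(n))
print(read_state())
E
```

```text
pics
(array([[435.62066835,   0.        , 315.31733879],
       [  0.        , 435.62066835, 240.46064639],
       [  0.        ,   0.        ,   1.        ]]), array([ 0.50137454, -0.03047278,  1.19498534]), array([ 0.71613716, -0.69735838,  0.02803537, -0.00727166]))
(array([[569.02860585,   0.        , 329.86381911],
       [  0.        , 569.02860585, 244.52632958],
       [  0.        ,   0.        ,   1.        ]]), array([ 0.07191904, -0.93818019,  1.15314775]), array([ 0.90451973, -0.20534322,  0.09165158, -0.36232335]))
{'time_s': 0.1, 'joint_pos': array([ 9.69908341e-01,  1.58948212e-01,  1.59810338e+00, -4.47040234e-07,
        1.38621599e+00, -2.10105300e-01]), 'qvel': array([ 0.0001758 , -0.00178041, -0.00474005,  0.00038762,  0.00077074,
        0.00179859]), 'joint_torque': array([ 5.88909952e-04, -3.86507678e+01, -3.22957385e+01,  7.04204966e-02,
        3.39903741e-02, -6.43425392e-05]), 'ee_pos': array([0.21871861, 0.53116304, 0.2137401 ]), 'tcp_rot': array([ 0.58778062,  0.39286065, -0.39396044, -0.58734114]), 'ft_force': array([0.48816103, 0.87050363, 0.06157978]), 'moment': array([0.01332568, 0.00939074, 0.01860499]), 'opening': 0.09187542723509821}
```

View pics/top0.png

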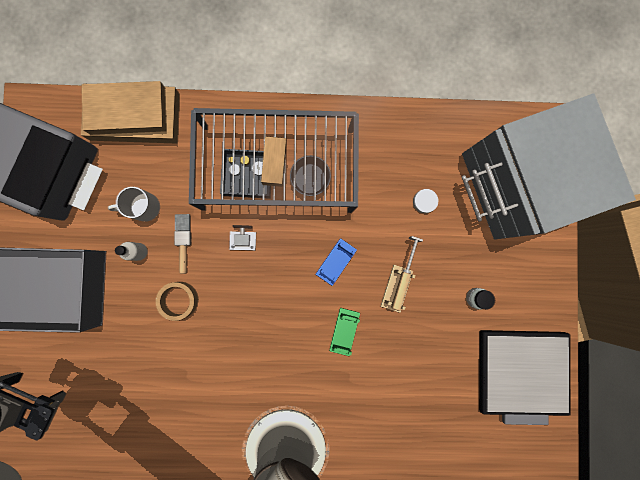

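View pics/side0.png

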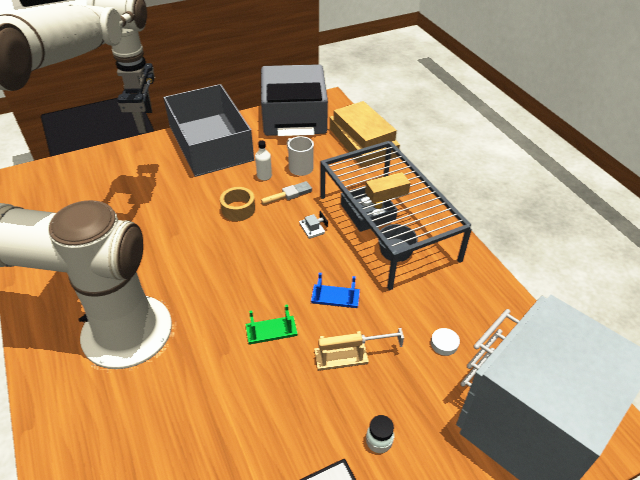

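Candidates. Rest and hook: the plywood one at top (398,285) holds the hook, while the blue (336,262) and green (345,332) ones are decoys. Tray: rectangular dark one under the shelf at top (244,173). The big grey box (45,290) and the round pan (311,177) are not meant. Stop: (243,239). I'll check these in close crops.

```bash
python3 - <<'E'
import cv2
t=cv2.imread("pics/top0.png")
a=cv2.resize(t[95:255,185:365],None,fx=4.4,fy=3.7,interpolation=cv2.INTER_CUBIC)
a=cv2.resize(t[100:260,180:370],None,fx=3.7,fy=3.7,interpolation=cv2.INTER_CUBIC)
cv2.imwrite("pics/ct.png",a)
a=cv2.resize(t[225:320,370:450],None,fx=6,fy=6,interpolation=cv2.INTER_CUBIC)
cv2.imwrite("pics/ch.png",a)
s=cv2.imread("pics/side0.png")
a=cv2.resize(s[315:375,300:420],None,fx=6,fy=6,interpolation=cv2.INTER_CUBIC)
cv2.imwrite("pics/chs.png",a)
a=cv2.resize(s[140:300,290:480],None,fx=3.7,fy=3.7,interpolation=cv2.INTER_CUBIC)
cv2.imwrite("pics/cts.png",a)
E
```

```text
(no output)
```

View pics/ct.png

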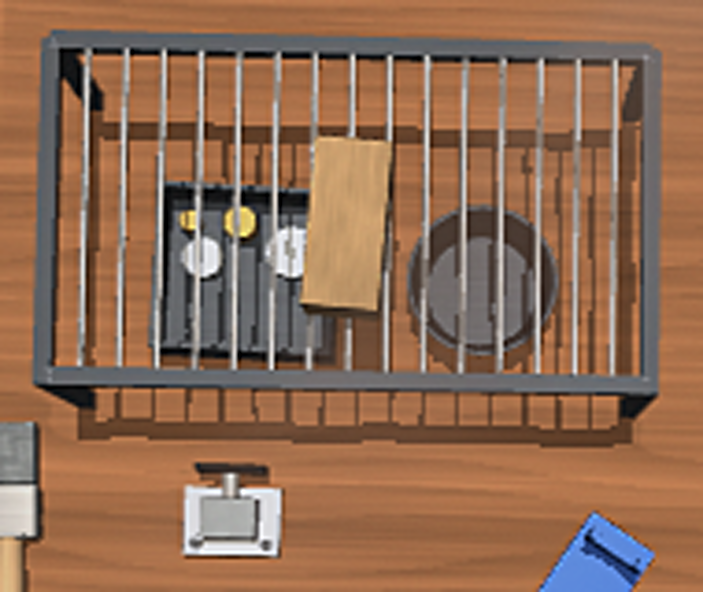

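View pics/ch.png

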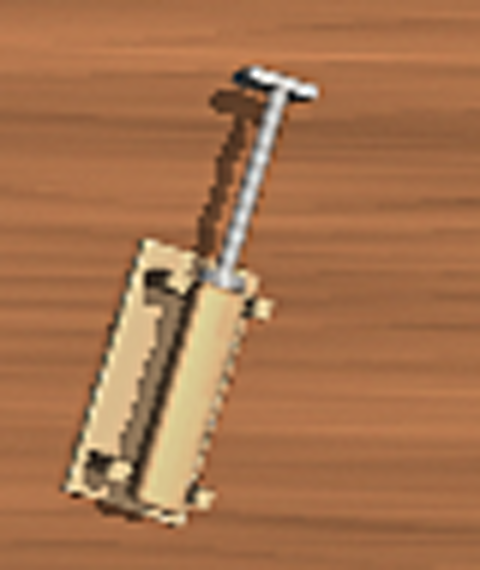

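View pics/chs.png

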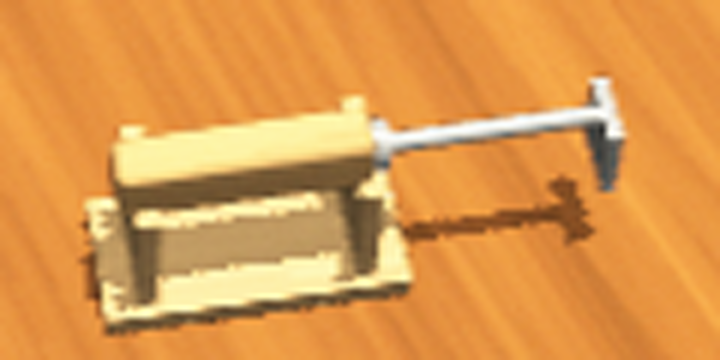

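View pics/cts.png

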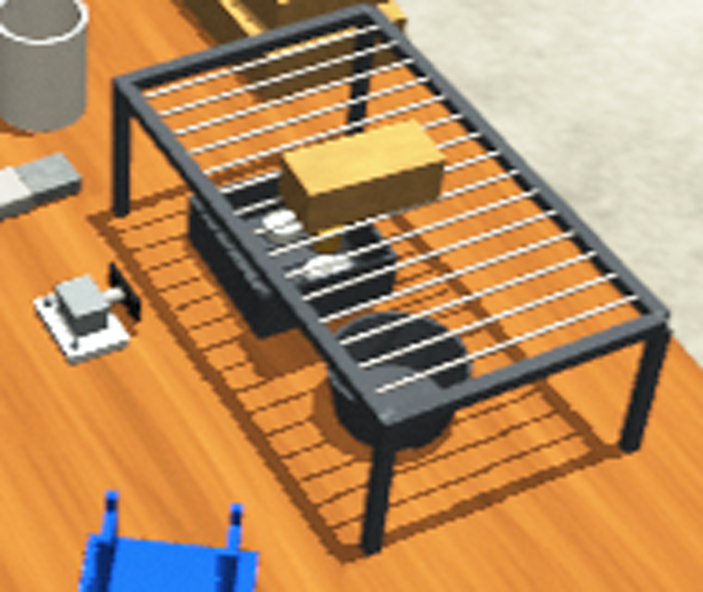

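The crops confirm the plywood rest with the hook, blade pointing away-right, and the tray with parts at the far side. The stop is in front of the tray with its black rubber face. Now I'll measure.

```bash
python3 - <<'E'
from h import *
np.set_printoptions(precision=4,suppress=True)
T=cv2.imread("pics/top0.png")
hsv=cv2.cvtColor(T,cv2.COLOR_BGR2HSV)
c=lambda x,y:(370+(x+.5)/6-.5,225+(y+.5)/6-.5)
k=lambda x,y:(180+(x+.5)/3.7-.5,100+(y+.5)/3.7-.5)
print("handle near/far z.076",onz("top",*c(162,502),.076),onz("top",*c(222,288),.076))
print("blade top", onz("top",*c(277,83),.067), onz("top",*c(240,75),.067),onz("top",*c(318,92),.067))
print("rest base corners z.01",[onz("top",*c(*p),.01) for p in [(146,240),(68,490),(182,524)]])
print("stop base", [onz("top",*k(*p),.01) for p in [(184,487),(281,487),(281,556),(184,553)]])
print("rubber", [onz("top",*k(*p),.034) for p in [(195,464),(268,469)]])
print("tray near rim z45",[onz("top",*k(*p),.045) for p in [(150,355),(335,360),(165,185)]])
print("rack top corners",[onz("top",*k(*p),.137) for p in [(35,388),(655,394),(50,32),(660,45)]])
print("carton top",[onz("top",*k(*p),.177) for p in [(315,138),(391,142),(378,311),(300,303)]])
# rest base plywood mask
m=cv2.inRange(hsv,(15,60,150),(30,255,255)); m[:, :370]=0;m[:,450:]=0;m[:225]=0;m[320:]=0
cs=max(cv2.findContours(m,0,2)[0],key=cv2.contourArea); print(cv2.minAreaRect(cs),cv2.contourArea(cs))
S=cv2.imread("pics/side0.png")
E
python3 - <<'E'
import cv2
s=cv2.imread("pics/side0.png")
a=cv2.resize(s[205:245,295:335],None,fx=12,fy=12,interpolation=cv2.INTER_CUBIC);cv2.imwrite("pics/sp.png",a)
t=cv2.imread("pics/top0.png")
a=cv2.resize(t[180:255,210:285],None,fx=8,fy=8,interpolation=cv2.INTER_CUBIC);cv2.imwrite("pics/tp.png",a)
a=cv2.resize(s[180:240,330:400],None,fx=10,fy=10,interpolation=cv2.INTER_CUBIC);cv2.imwrite("pics/sp2.png",a)
E
```

```text
handle near/far z.076 [ 0.3892 -0.2758  0.076 ] [ 0.4812 -0.3002  0.076 ]
blade top [ 0.5707 -0.3251  0.067 ] [ 0.5738 -0.3089  0.067 ] [ 0.5673 -0.3432  0.067 ]
rest base corners z.01 [array([ 0.501, -0.281,  0.01 ]), array([ 0.3871, -0.2474,  0.01  ]), array([ 0.3729, -0.2996,  0.01  ])]
stop base [array([0.5797, 0.1692, 0.01  ]), array([0.5817, 0.0984, 0.01  ]), array([0.531 , 0.0968, 0.01  ]), array([0.5313, 0.1675, 0.01  ])]
rubber [array([0.5949, 0.1579, 0.034 ]), array([0.5928, 0.1055, 0.034 ])]
tray near rim z45 [array([0.6711, 0.1908, 0.045 ]), array([0.6715, 0.0591, 0.045 ]), array([0.7941, 0.1846, 0.045 ])]
rack top corners [array([0.6335, 0.2471, 0.137 ]), array([ 0.6416, -0.16  ,  0.137 ]), array([0.8705, 0.2467, 0.137 ]), array([ 0.8765, -0.1584,  0.137 ])]
carton top [array([0.794 , 0.0659, 0.177 ]), array([0.7931, 0.0175, 0.177 ]), array([0.6841, 0.0225, 0.177 ]), array([0.6876, 0.072 , 0.177 ])]
((402.3000183105469, 290.10003662109375), (9.486832618713379, 43.639434814453125), 18.434946060180664) 285.5
```

View pics/tp.png

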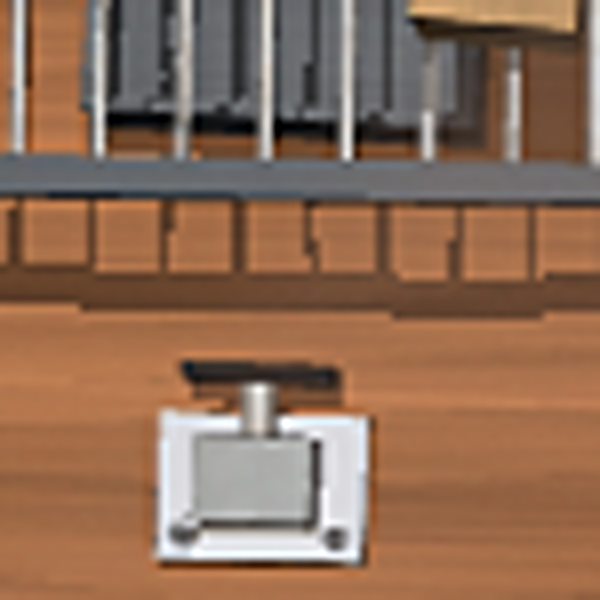

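View pics/sp.png

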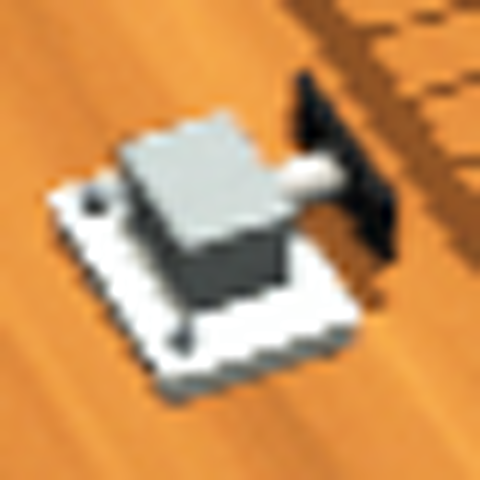

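View pics/sp2.png

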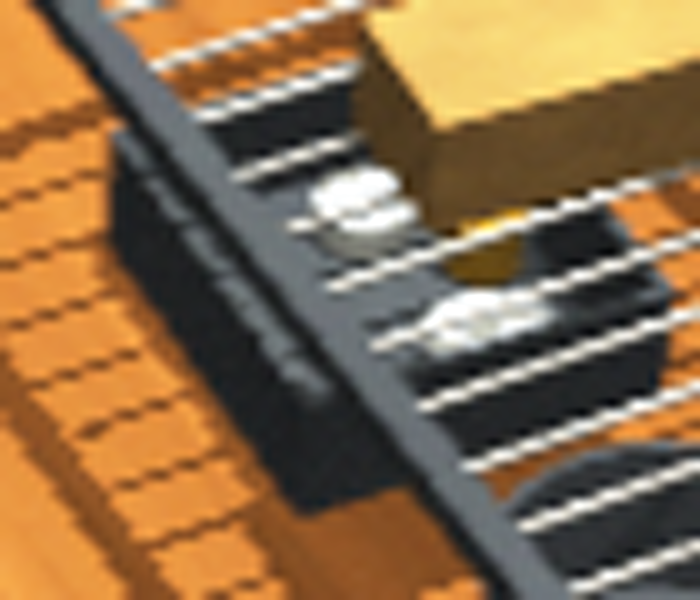

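```bash
python3 - <<'E'
from h import *
np.set_printoptions(precision=4,suppress=True)
T=cv2.imread("pics/top0.png"); S=cv2.imread("pics/side0.png")
def rect(img,n,roi,lo,hi,z,upto=1):
    x0,y0,x1,y1=roi
    a=cv2.resize(img[y0:y1,x0:x1],None,fx=8,fy=8,interpolation=cv2.INTER_CUBIC)
    m=cv2.inRange(cv2.cvtColor(a,cv2.COLOR_BGR2HSV),lo,hi)
    c=max(cv2.findContours(m,0,2)[0],key=cv2.contourArea)
    p=np.array([onz(n,x0+(u+.5)/8-.5,y0+(v+.5)/8-.5,z)[:2] for u,v in c[:,0]],np.float32)
    r=cv2.minAreaRect(p*1000); return r
print("base top",rect(T,"top",(222,222,265,255),(0,0,150),(180,90,255),.010))
print("rubber top",rect(T,"top",(225,222,265,232),(0,0,0),(180,255,75),.034))
print("rubber side",rect(S,"side",(315,205,335,232),(0,0,0),(180,255,75),.034))
s=lambda x,y:(330+(x+.5)/10-.5,180+(y+.5)/10-.5)
t=lambda x,y:(210+(x+.5)/8-.5,180+(y+.5)/8-.5)
print("tray bottom near corners side",onz("side",*s(112,240),0),onz("side",*s(308,515),0),"top L",onz("side",*s(118,130),.045))
print("tray rim top",onz("top",*t(88,110),.045),onz("top",*t(480,140),0.0),onz("top",*t(485,118),.045),"bottoms",onz("top",*t(100,128),0),onz("top",*t(470,140),0))
q=lambda x,y:(295+(x+.5)/12-.5,205+(y+.5)/12-.5)
print("rubber side top edge",onz("side",*q(305,70),.034),onz("side",*q(398,192),.034))
print("rubber bottom",onz("side",*q(390,258),.012))
print("rubber far edge top view",onz("top",*t(182,362),.034),onz("top",*t(340,370),.034))
# tray: parts
E
```

```text
base top ((560.8347778320312, 133.820556640625), (59.78556442260742, 72.66426849365234), 0.9132709503173828)
rubber top ((591.7858276367188, 131.91085815429688), (51.47439956665039, 7.329948425292969), 89.55513000488281)
rubber side ((586.8831787109375, 122.01466369628906), (15.436067581176758, 65.55689239501953), 1.0497339963912964)
tray bottom near corners side [0.6804 0.191  0.    ] [0.6785 0.0617 0.    ] top L [0.6802 0.1896 0.045 ]
tray rim top [0.6771 0.19   0.045 ] [0.6777 0.0642 0.    ] [0.6784 0.0592 0.045 ] bottoms [0.6779 0.1943 0.    ] [0.6776 0.0677 0.    ]
rubber side top edge [0.5946 0.1567 0.034 ] [0.5964 0.109  0.034 ]
rubber bottom [0.595  0.1098 0.012 ]
rubber far edge top view [0.5955 0.158  0.034 ] [0.5943 0.1056 0.034 ]
```

```bash
cat >> h.py <<'E'
def quat_for(yaw,flip):
    # hook x dir at yaw; flip=+1: tool z=+hook x ; -1: tool z=-hook x
    hx=np.array([np.cos(yaw),np.sin(yaw),0]);y=np.array([0,0,-1.]);z=flip*hx;x=np.cross(y,z)
    return np.stack([x,y,z],1)
def plan(p,Rt,n=1,st=None):
    st=st or read_state(); p0=st["ee_pos"];R0=rot(st["tcp_rot"])
    rv=R.from_matrix(R0.T@Rt).as_rotvec()
    print("from",p0,"total tool shift mm",R0.T@(np.array(p)-p0)*1000,"rotvec deg",np.degrees(rv))
    for i in range(n):
        Ri=R0@R.from_rotvec(rv*i/n).as_matrix()
        print(i,np.round(Ri.T@(np.array(p)-p0)*1000/n,2),np.round(np.degrees(rv)/n,3))
E
python3 - <<'E'
from h import *
np.set_printoptions(precision=3,suppress=True)
st=read_state();print(rot(st["tcp_rot"]))
for f in(1,-1):
    plan([.434,-.2877,.16],quat_for(np.radians(-15.3),f),1)
plan([.434,-.2877,.21],quat_for(np.radians(-15.3),1),16)
E
```

```text
[[ 0.381 -0.001 -0.925]
 [ 0.925 -0.001  0.381]
 [-0.002 -1.     0.   ]]
from [0.219 0.531 0.214] total tool shift mm [-675.038   54.668 -510.985] rotvec deg [  0.14  172.91   -0.039]
0 [-675.04   54.67 -510.99] [  0.14  172.91   -0.039]
from [0.219 0.531 0.214] total tool shift mm [-675.038   54.668 -510.985] rotvec deg [-0.026 -7.09  -0.093]
0 [-675.04   54.67 -510.99] [-0.026 -7.09  -0.093]
from [0.219 0.531 0.214] total tool shift mm [-675.12     4.668 -510.968] rotvec deg [  0.14  172.91   -0.039]
0 [-42.19   0.29 -31.94] [ 0.009 10.807 -0.002]
1 [-35.46   0.28 -39.28] [ 0.009 10.807 -0.002]
2 [-27.46   0.28 -45.23] [ 0.009 10.807 -0.002]
3 [-18.5    0.27 -49.58] [ 0.009 10.807 -0.002]
4 [ -8.87   0.26 -52.17] [ 0.009 10.807 -0.002]
5 [  1.07   0.25 -52.91] [ 0.009 10.807 -0.002]
6 [ 10.97   0.24 -51.77] [ 0.009 10.807 -0.002]
7 [ 20.48   0.24 -48.79] [ 0.009 10.807 -0.002]
8 [ 29.27   0.23 -44.09] [ 0.009 10.807 -0.002]
9 [ 37.01   0.23 -37.82] [ 0.009 10.807 -0.002]
10 [ 43.45   0.22 -30.21] [ 0.009 10.807 -0.002]
11 [ 48.34   0.22 -21.53] [ 0.009 10.807 -0.002]
12 [ 51.52   0.22 -12.08] [ 0.009 10.807 -0.002]
13 [52.87  0.22 -2.21] [ 0.009 10.807 -0.002]
14 [52.35  0.22  7.75] [ 0.009 10.807 -0.002]
15 [49.97  0.23 17.42] [ 0.009 10.807 -0.002]
```

>>> jog_arm([
  [-42,0,-32,0,0,0,1],
  [-42,0,-32,0,0,0,1],
  [-42,0,-32,0,0,0,1],
  [-42,0,-32,0,0,0,1],
  [-42,0,-32,0,0,0,1],
  [-42,0,-32,0,0,0,1],
  [-42,0,-32,0,0,0,1],
  [-42,0,-32,0,0,0,1],
], grip_force=50)

```text
time_s: 1.1
ee_pos: [0.3277, 0.1219, 0.2144]
tcp_rot: [0.588, 0.394, -0.393, -0.587]
ft_force: [0.8, -0.4, 0.1]
opening: 0.0917
```

>>> jog_arm([
  [-42,0,-32,0,0,0,1],
  [-42,0,-32,0,0,0,1],
  [-42,0,-32,0,0,0,1],
  [-42,0,-32,0,0,0,1],
  [-42,0,-32,0,0,0,1],
  [-42,0,-32,0,0,0,1],
  [-42,4,-32,0,0,0,1],
  [-30,10,-20,0,-7,0,1],
])

```text
time_s: 2.1
ee_pos: [0.4302, -0.2714, 0.2003]
tcp_rot: [0.562, 0.429, -0.429, -0.562]
ft_force: [0.8, 0.2, 0.8]
opening: 0.0918
```

```bash
python3 - <<'E'
from h import *
np.set_printoptions(precision=3,suppress=True)
st=read_state();print(st["time_s"],st["joint_pos"],st["ft_force"])
plan([.434,-.2877,.10],quat_for(np.radians(-15.3),-1),1)
# side-view measurement of handle: top-surface corners
s=lambda x,y:(300+(x+.5)/6-.5,315+(y+.5)/6-.5)
for p in [(118,145),(368,112),(120,187),(372,150)]: print(p,onz("side",*s(*p),.076))
print("blade",onz("side",*s(607,190),.031))
print("rod start end", onz("side",*s(385,142),.063),onz("side",*s(600,115),.063))
E
```

```text
2.1 [-0.801 -0.004  1.798 -0.     1.348 -2.105] [0.833 0.157 0.848]
from [ 0.43  -0.271  0.2  ] total tool shift mm [-14.711 100.355  -7.98 ] rotvec deg [ 0.02   0.009 -0.015]
0 [-14.71 100.35  -7.98] [ 0.02   0.009 -0.015]
(118, 145) [ 0.391 -0.271  0.076]
(368, 112) [ 0.483 -0.298  0.076]
(120, 187) [ 0.383 -0.288  0.076]
(372, 150) [ 0.476 -0.314  0.076]
blade [ 0.567 -0.343  0.031]
rod start end [ 0.488 -0.305  0.063] [ 0.569 -0.33   0.063]
```

>>> jog_arm([
  [-16.5,0,-8.5,0,0.5,0,1],
  [0,26,0,0,0,0,1],
  [0,30,0,0,0,0,1],
  [0,30,0,0,0,0,1],
  [0,30,0,0,0,0,1],
  [0,25,0,0,0,0,1],
  [0,14,0,0,0,0,1],
  [0,0,0,0,0,0,1],
])

```text
time_s: 3.1
ee_pos: [0.4334, -0.2864, 0.0451]
tcp_rot: [-0.564, -0.426, 0.426, 0.565]
ft_force: [-1.2, -0.1, -0.1]
opening: 0.0919
```

```bash
python3 - <<'E'
from h import *
shot("side","s1");shot("top","t1")
s=cv2.imread("pics/s1.png")[270:400,270:430];t=cv2.imread("pics/t1.png")[215:325,340:470]
cv2.imwrite("pics/c1.png",np.hstack([cv2.resize(s,(400,325),interpolation=2),cv2.resize(t,(384,325),interpolation=2)]))
print(read_state()["ee_pos"],read_state()["ft_force"])
E
```

```text
[ 0.43436731 -0.2876311   0.04663816] [ 0.39211072 -1.04127605 -0.79830265]
```

View pics/c1.png

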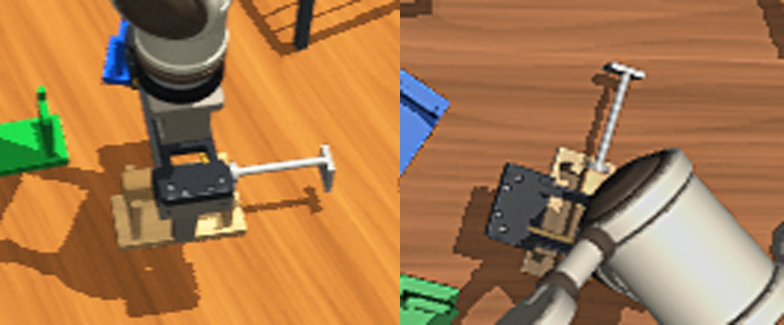

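>>> jog_arm([
  [0,0,0,0,0,0,0],
  [0,0,0,0,0,0,-0.3],
  [0,0,0,0,0,0,-0.5],
  [0,0,0,0,0,0,-1],
  [0,0,0,0,0,0,-1],
  [0,0,0,0,0,0,-1],
  [0,0,0,0,0,0,-1],
  [0,0,0,0,0,0,-1],
], grip_force=55)

```text
time_s: 4.2
ee_pos: [0.4337, -0.2873, 0.0456]
tcp_rot: [0.564, 0.426, -0.426, -0.564]
ft_force: [-0.4, -0.6, 0.1]
opening: 0.0214
```

```bash
python3 - <<'E'
from h import *
np.set_printoptions(precision=4,suppress=True)
shot("side","s2");shot("top","t2")
s=cv2.imread("pics/s2.png")[270:400,270:430];t=cv2.imread("pics/t2.png")[215:325,340:470]
cv2.imwrite("pics/c2.png",np.hstack([cv2.resize(s,(400,325),interpolation=2),cv2.resize(t,(384,325),interpolation=2)]))
st=read_state();print(st)
E
```

```text
{'time_s': 4.3, 'joint_pos': array([-0.8176,  0.2214,  1.8865, -0.0002,  1.0335, -2.111 ]), 'qvel': array([-0.002 , -0.0017,  0.0013,  0.0009, -0.0019, -0.0001]), 'joint_torque': array([  0.3183, -35.9413, -26.97  ,   0.1073,   0.1693,   0.0115]), 'ee_pos': array([ 0.4337, -0.2874,  0.0456]), 'tcp_rot': array([ 0.5644,  0.4261, -0.4261, -0.5643]), 'ft_force': array([-0.3305,  0.0354,  0.202 ]), 'moment': array([-0.0938,  0.0446,  0.065 ]), 'opening': 0.021478557515145234}
```

View pics/c2.png

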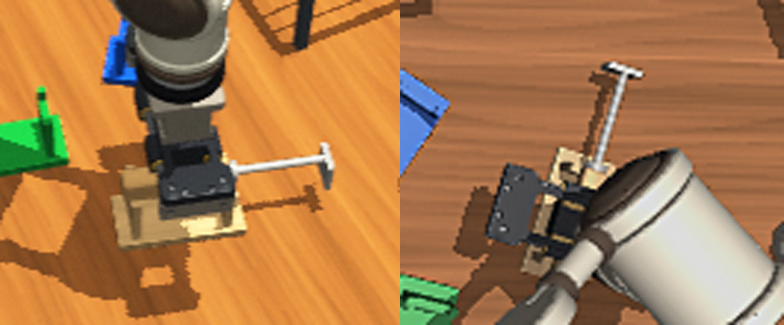

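>>> jog_arm([
  [0,-6,0,0,0,0,-1],
  [0,-10,0,0,0,0,-1],
  [0,-15,0,0,0,0,-1],
  [0,-20,0,0,0,0,-1],
  [0,-20,0,0,0,0,-1],
  [0,-20,0,0,0,0,-1],
  [0,-14,0,0,0,0,-1],
  [0,0,0,0,0,0,-1],
])

```text
time_s: 5.3
ee_pos: [0.4344, -0.2879, 0.1522]
tcp_rot: [0.565, 0.426, -0.426, -0.563]
ft_force: [0.3, -0.5, -2.3]
opening: 0.0218
```

```bash
python3 - <<'E'
from h import *
np.set_printoptions(precision=3,suppress=True)
st=read_state();print(st["ft_force"],st["moment"],rot(st["tcp_rot"]),st["opening"])
plan([.474,.127,.150],quat_for(0,-1),9)
E
```

```text
[ 0.288 -0.493 -2.331] [-0.016  0.04  -0.003] [[ 0.274  0.002 -0.962]
 [ 0.962 -0.002  0.274]
 [-0.002 -1.    -0.003]] 0.021771919796747616
from [ 0.434 -0.288  0.152] total tool shift mm [409.923   1.38   75.547] rotvec deg [  0.136 -15.889  -0.112]
0 [45.55  0.15  8.39] [ 0.015 -1.765 -0.012]
1 [45.78  0.17  6.99] [ 0.015 -1.765 -0.012]
2 [45.98  0.18  5.57] [ 0.015 -1.765 -0.012]
3 [46.13  0.19  4.15] [ 0.015 -1.765 -0.012]
4 [46.23  0.2   2.73] [ 0.015 -1.765 -0.012]
5 [46.3   0.21  1.31] [ 0.015 -1.765 -0.012]
6 [46.31  0.22 -0.12] [ 0.015 -1.765 -0.012]
7 [46.29  0.23 -1.55] [ 0.015 -1.765 -0.012]
8 [46.22  0.24 -2.97] [ 0.015 -1.765 -0.012]
```

>>> jog_arm([
  [30,0,6,0,-1.8,0,-1],
  [46,0,8,0,-1.8,0,-1],
  [46,0,6,0,-1.8,0,-1],
  [46,0,4,0,-1.8,0,-1],
  [46,0,3,0,-1.8,0,-1],
  [46,0,1,0,-1.8,0,-1],
  [46,0,0,0,-1.8,0,-1],
  [46,0,-1,0,-1.8,0,-1],
])

```text
time_s: 6.3
ee_pos: [0.4636, 0.067, 0.1498]
tcp_rot: [-0.506, -0.493, 0.494, 0.507]
ft_force: [-0.1, -1.2, -1.4]
opening: 0.0216
```

>>> jog_arm([
  [40,0,-2,0,-1.5,0,-1],
  [18,6,-3,0,0,0,-1],
  [0,15,0,0,0,0,-1],
  [0,20,0,0,0,0,-1],
  [0,20,0,0,0,0,-1],
  [0,14,0,0,0,0,-1],
  [0,3,0,0,0,0,-1],
  [0,0,0,0,0,0,-1],
])

```text
time_s: 7.3
ee_pos: [0.4704, 0.123, 0.0727]
tcp_rot: [0.5, 0.5, -0.5, -0.5]
ft_force: [-0.3, -0.2, -1.4]
opening: 0.0217
```

```bash
python3 - <<'E'
from h import *
np.set_printoptions(precision=4,suppress=True)
shot("side","s3");shot("top","t3")
s=cv2.imread("pics/s3.png")[130:280,260:460];t=cv2.imread("pics/t3.png")[150:270,180:300]
cv2.imwrite("pics/c3s.png",cv2.resize(s,(800,600),interpolation=2));cv2.imwrite("pics/c3t.png",cv2.resize(t,(600,600),interpolation=2))
st=read_state();print(st["time_s"],st["ee_pos"],rot(st["tcp_rot"]),st["ft_force"],st["opening"])
E
```

```text
7.4 [0.471  0.1232 0.0734] [[-0.0001  0.0015 -1.    ]
 [ 1.     -0.     -0.0001]
 [-0.     -1.     -0.0015]] [-0.2933  0.1799 -1.9154] 0.021905496907396883
```

View pics/c3s.png

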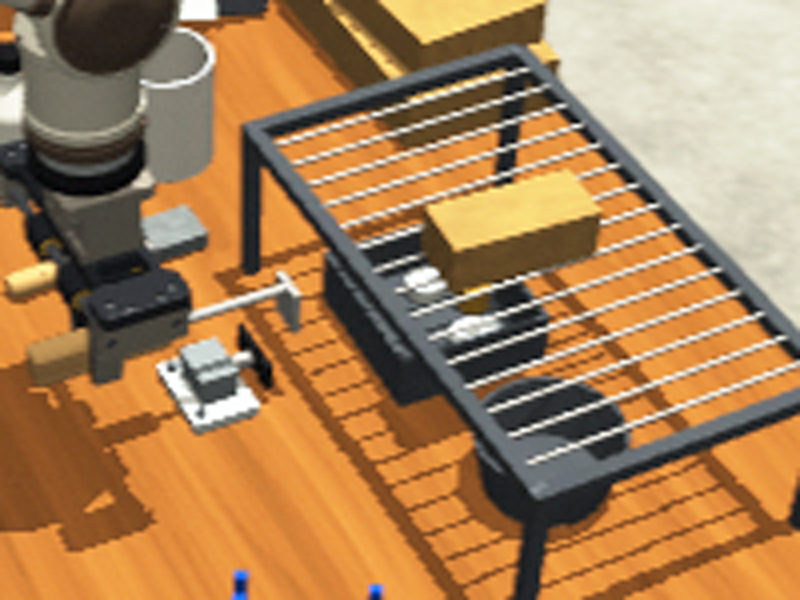

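View pics/c3t.png

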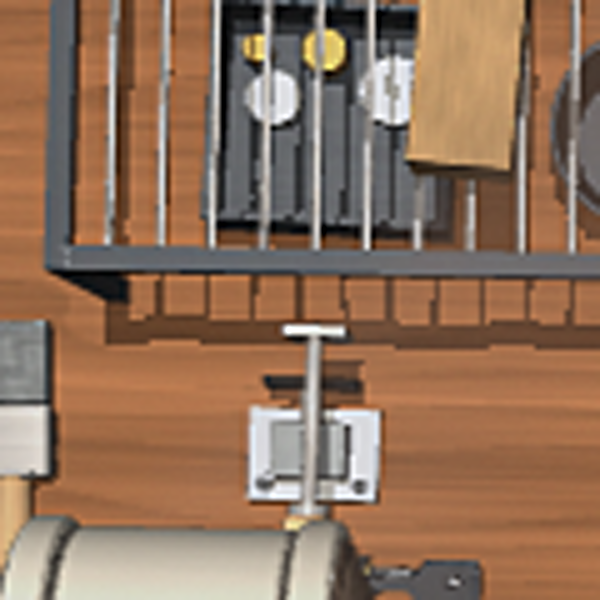

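Side and top crops: the hook is held level in front of the shelf, with its blade above the bench between the stop and the shelf front (top crop ~(314,331)), on the stop's line.

```bash
python3 - <<'E'
from h import *
np.set_printoptions(precision=4,suppress=True)
t=lambda x,y:(180+(x+.5)/5-.5,150+(y+.5)/5-.5)
s=lambda x,y:(260+(x+.5)/4-.5,130+(y+.5)/4-.5)
for p in [(283,331),(345,331),(314,325),(314,337)]: print("blade top .096",onz("top",*t(*p),.096))
print("rod",onz("top",*t(307,510),.095))
print("side blade lower right corner",onz("side",*s(297,329),.059))
print("side blade top right",onz("side",*s(297,298),.096), "left", onz("side",*s(280,274),.096))
print("stop plunger",onz("top",*t(265,380),.034),onz("top",*t(363,383),.034))
E
```

```text
blade top .096 [0.6135 0.139  0.096 ]
blade top .096 [0.6144 0.1079 0.096 ]
blade top .096 [0.617  0.1235 0.096 ]
blade top .096 [0.6109 0.1233 0.096 ]
rod [0.5237 0.124  0.095 ]
side blade lower right corner [0.6159 0.1101 0.059 ]
side blade top right [0.6114 0.1029 0.096 ] left [0.6117 0.1303 0.096 ]
stop plunger [0.5934 0.1571 0.034 ] [0.5933 0.1052 0.034 ]
```

>>> jog_arm([
  [3,0,-8,0,0,0,-1],
  [0,0,-15,0,0,0,-1],
  [0,0,-20,0,0,0,-1],
  [0,0,-20,0,0,0,-1],
  [0,0,-14,0,0,0,-1],
  [0,0,-6,0,0,0,-1],
  [0,0,0,0,0,0,-1],
  [0,0,0,0,0,0,-1],
])

```text
time_s: 8.4
ee_pos: [0.5528, 0.1265, 0.0725]
tcp_rot: [-0.5, -0.5, 0.5, 0.5]
ft_force: [0.0, -0.1, -1.6]
opening: 0.0211
```

```bash
python3 - <<'E'
from h import *
np.set_printoptions(precision=4,suppress=True)
shot("side","s4");shot("top","t4")
s=cv2.imread("pics/s4.png")[130:280,260:460];t=cv2.imread("pics/t4.png")[150:270,180:300]
cv2.imwrite("pics/c4.png",np.hstack([cv2.resize(s,(440,330),interpolation=2),cv2.resize(t,(330,330),interpolation=2)]))
st=read_state();print(st["time_s"],st["ee_pos"],rot(st["tcp_rot"])[:,2],st["ft_force"],st["opening"])
E
```

```text
8.5 [0.5528 0.1264 0.0725] [-1.     -0.0004  0.0004] [-0.0509 -0.2396 -1.7759] 0.021431808098789955
```

View pics/c4.png

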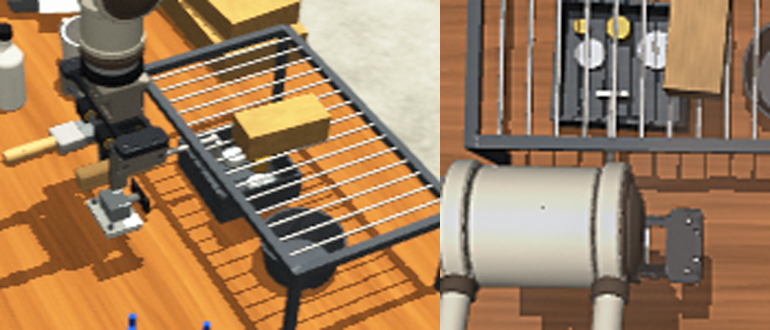

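The blade (composite (612,94)) is well behind the near wall (~(612,125)) and clear of the parts. Next I lower it.

>>> jog_arm([
  [0,4,0,0,0,0,-1],
  [0,6,0,0,0,0,-1],
  [0,8,0,0,0,0,-1],
  [0,7,0,0,0,0,-1],
  [0,5,0,0,0,0,-1],
  [0,2,0,0,0,0,-1],
  [0,0,0,0,0,0,-1],
  [0,0,0,0,0,0,-1],
])

```text
time_s: 9.5
ee_pos: [0.5535, 0.1263, 0.0409]
tcp_rot: [0.5, 0.5, -0.5, -0.5]
ft_force: [0.4, -0.6, -1.8]
opening: 0.0217
```

>>> jog_arm([
  [0,0,2,0,0,0,-1],
  [0,0,2,0,0,0,-1],
  [0,0,2,0,0,0,-1],
  [0,0,2,0,0,0,-1],
  [0,0,1,0,0,0,-1],
  [0,0,1,0,0,0,-1],
  [0,0,1,0,0,0,-1],
  [0,0,1,0,0,0,-1],
])

```text
time_s: 10.5
ee_pos: [0.5412, 0.1263, 0.0406]
tcp_rot: [0.5, 0.5, -0.5, -0.5]
ft_force: [1.0, -0.2, -1.9]
opening: 0.0214
```

```bash
cat > st.py <<'E'
from h import *
np.set_printoptions(precision=4,suppress=True)
for n in range(1):
    st=read_state();print(st["time_s"],st["ee_pos"],st["ft_force"],st["moment"],st["joint_torque"])
E
python3 st.py
```

```text
10.5 [0.5412 0.1263 0.0406] [ 1.0164 -0.1956 -1.9259] [-0.0301  0.0069  0.0179] [ -0.0022 -40.3005 -27.9853  -0.0127   0.0569   0.0003]
```

>>> jog_arm([
  [0,0,1,0,0,0,-1],
  [0,0,2,0,0,0,-1],
  [0,0,3,0,0,0,-1],
  [0,0,3,0,0,0,-1],
  [0,0,3,0,0,0,-1],
  [0,0,3,0,0,0,-1],
  [0,0,3,0,0,0,-1],
  [0,0,3,0,0,0,-1],
])

```text
time_s: 11.5
ee_pos: [0.5202, 0.1264, 0.0407]
tcp_rot: [0.5, 0.5, -0.5, -0.5]
ft_force: [3.8, -0.6, -2.7]
opening: 0.0217
```

```bash
python3 st.py; python3 - <<'E'
from h import *
shot("side","s5");shot("top","t5")
s=cv2.imread("pics/s5.png")[130:280,260:460];t=cv2.imread("pics/t5.png")[150:270,180:300]
cv2.imwrite("pics/c5.png",np.hstack([cv2.resize(s,(440,330),interpolation=2),cv2.resize(t,(330,330),interpolation=2)]))
E
python3 st.py
```

```text
11.5 [0.5202 0.1264 0.0407] [ 3.8213 -0.6224 -2.677 ] [-0.0109 -0.4412  0.0318] [  0.4438 -38.0264 -26.4207   0.0013   1.0176  -0.0053]
11.6 [0.5198 0.1264 0.0406] [ 2.0702  0.6203 -0.4079] [-0.0463 -0.3009 -0.0111] [  0.2602 -38.0349 -26.707    0.0079   0.4963  -0.0131]
```

View pics/c5.png

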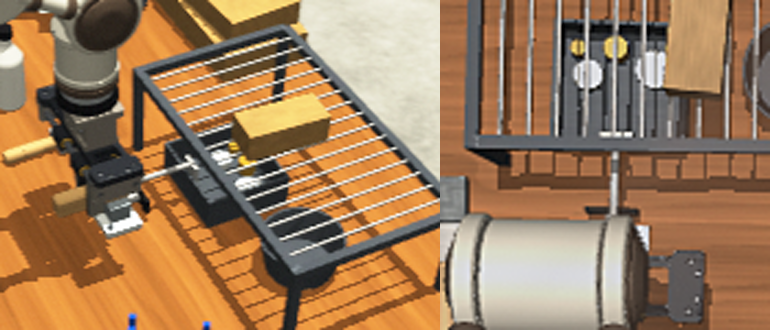

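The tray follows straight, with its rear wall moved off and the blade on the near wall. I keep pulling.

>>> jog_arm([
  [0,0,2,0,0,0,-1],
  [0,0,3,0,0,0,-1],
  [0,0,4,0,0,0,-1],
  [0,0,4,0,0,0,-1],
  [0,0,4,0,0,0,-1],
  [0,0,4,0,0,0,-1],
  [0,0,4,0,0,0,-1],
  [0,0,4,0,0,0,-1],
])

```text
time_s: 12.6
ee_pos: [0.491, 0.1263, 0.0406]
tcp_rot: [0.5, 0.5, -0.5, -0.5]
ft_force: [3.3, -0.2, -2.6]
opening: 0.0216
```

```bash
python3 st.py
```

```text
12.6 [0.491  0.1263 0.0406] [ 3.2922 -0.2379 -2.6425] [-0.0089 -0.5662  0.0468] [  0.4588 -34.7678 -25.8689  -0.0013   1.1237  -0.0012]
```

>>> jog_arm([
  [0,0,3,0,0,0,-1],
  [0,0,3,0,0,0,-1],
  [0,0,3,0,0,0,-1],
  [0,0,3,0,0,0,-1],
  [0,0,3,0,0,0,-1],
  [0,0,2,0,0,0,-1],
  [0,0,2,0,0,0,-1],
  [0,0,2,0,0,0,-1],
])

```text
time_s: 13.6
ee_pos: [0.4702, 0.1263, 0.0406]
tcp_rot: [0.5, 0.5, -0.5, -0.5]
ft_force: [3.1, -0.6, -2.1]
opening: 0.0215
```

```bash
python3 st.py; python3 - <<'E'
from h import *
shot("side","s6");shot("top","t6")
s=cv2.imread("pics/s6.png")[130:280,240:440];t=cv2.imread("pics/t6.png")[150:270,180:300]
cv2.imwrite("pics/c6.png",np.hstack([cv2.resize(s,(440,330),interpolation=2),cv2.resize(t,(330,330),interpolation=2)]))
E
python3 st.py
```

```text
13.6 [0.4702 0.1263 0.0406] [ 3.0804 -0.6291 -2.0702] [ 0.0742 -0.5983 -0.0707] [  0.4692 -32.772  -25.486   -0.0007   1.1491  -0.0004]
13.7 [0.4699 0.1263 0.0406] [ 2.7598  0.6055 -2.2408] [-0.016  -0.4815  0.0233] [  0.3518 -32.8239 -25.7162   0.0077   0.7953  -0.0075]
```

View pics/c6.png

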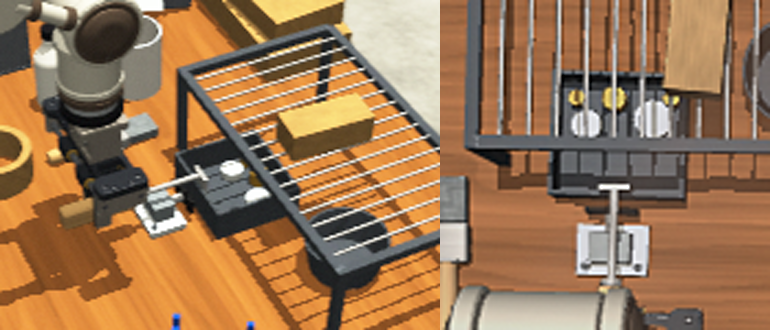

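Sliding pull is ~3 N. The tray front is ~10 mm from the rubber. I approach slowly.

>>> jog_arm([
  [0,0,1,0,0,0,-1],
  [0,0,1,0,0,0,-1],
  [0,0,1,0,0,0,-1],
  [0,0,1,0,0,0,-1],
  [0,0,1,0,0,0,-1],
  [0,0,1,0,0,0,-1],
  [0,0,1,0,0,0,-1],
  [0,0,1,0,0,0,-1],
])

```text
time_s: 14.7
ee_pos: [0.4622, 0.1263, 0.0406]
tcp_rot: [-0.5, -0.5, 0.5, 0.5]
ft_force: [3.9, 0.1, -2.6]
opening: 0.0217
```

```bash
python3 st.py
```

```text
14.7 [0.4622 0.1263 0.0406] [ 3.873   0.0788 -2.6397] [-0.0353 -0.5873  0.0208] [  0.4756 -32.0172 -25.3413   0.0006   1.1593  -0.0014]
```

>>> jog_arm([
  [0,0,0.5,0,0,0,-1],
  [0,0,0.5,0,0,0,-1],
  [0,0,0.5,0,0,0,-1],
  [0,0,0.5,0,0,0,-1],
  [0,0,0.5,0,0,0,-1],
  [0,0,0.5,0,0,0,-1],
  [0,0,0.5,0,0,0,-1],
  [0,0,0.5,0,0,0,-1],
])

```text
time_s: 15.7
ee_pos: [0.4585, 0.1264, 0.0407]
tcp_rot: [0.5, 0.5, -0.5, -0.5]
ft_force: [5.1, 1.1, -3.3]
opening: 0.0218
```

```bash
python3 st.py
```

```text
15.7 [0.4585 0.1264 0.0407] [ 5.084   1.0574 -3.3009] [ 0.074  -0.7464  0.0195] [  0.5015 -31.7544 -24.8505  -0.0679   1.4791   0.0003]
```

>>> jog_arm([
  [0,0,0.3,0,0,0,-1],
  [0,0,0.3,0,0,0,-1],
  [0,0,0.3,0,0,0,-1],
  [0,0,0.3,0,0,0,-1],
  [0,0,0.3,0,0,0,-1],
  [0,0,0.3,0,0,0,-1],
  [0,0,0.3,0,0,0,-1],
  [0,0,0.3,0,0,0,-1],
])

```text
time_s: 16.7
ee_pos: [0.4567, 0.1264, 0.0408]
tcp_rot: [0.5, 0.501, -0.5, -0.5]
ft_force: [7.7, 1.1, -5.3]
opening: 0.0215
```

```bash
python3 st.py
```

```text
16.7 [0.4567 0.1264 0.0408] [ 7.7278  1.0889 -5.2666] [ 0.1363 -0.9731  0.0417] [  0.6876 -31.8906 -24.2423  -0.1085   1.9972   0.0026]
```

>>> jog_arm([
  [0,0.2,0,0,0,0,-1],
  [0,0.2,0,0,0,0,-1],
  [0,0.2,0.2,0,0,0,-1],
  [0,0.2,0.2,0,0,0,-1],
  [0,0,0.2,0,0,0,-1],
  [0,0,0.2,0,0,0,-1],
  [0,0,0.2,0,0,0,-1],
  [0,0,0,0,0,0,-1],
])

```text
time_s: 17.7
ee_pos: [0.4563, 0.1264, 0.0404]
tcp_rot: [0.501, 0.501, -0.499, -0.499]
ft_force: [8.3, -0.3, -3.9]
opening: 0.0218
```

```bash
python3 st.py; python3 - <<'E'
from h import *
shot("side","s7");shot("top","t7")
s=cv2.imread("pics/s7.png")[130:280,240:440];t=cv2.imread("pics/t7.png")[150:270,180:300]
cv2.imwrite("pics/c7.png",np.hstack([cv2.resize(s,(440,330),interpolation=2),cv2.resize(t,(330,330),interpolation=2)]))
E
python3 st.py
```

```text
17.7 [0.4563 0.1264 0.0404] [ 8.2913 -0.3108 -3.9   ] [ 0.1632 -1.1332 -0.0439] [  0.7188 -31.2289 -23.4933  -0.1161   2.1943   0.0029]
17.8 [0.4563 0.1264 0.0404] [ 7.1742  1.0011 -3.8992] [ 0.0788 -1.1248 -0.0409] [  0.7175 -31.2183 -23.498   -0.1163   2.1926   0.003 ]
```

View pics/c7.png

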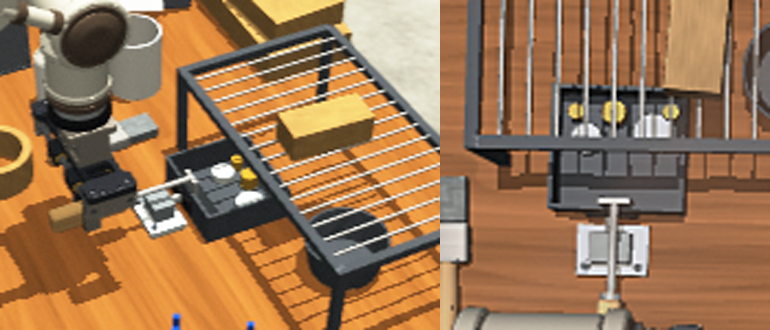

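>>> jog_arm([
  [0,0.1,0.3,0,0,0,-1],
  [0,0,0.3,0,0,0,-1],
  [0,0.1,0.3,0,0,0,-1],
  [0,0,0.3,0,0,0,-1],
  [0,0.1,0.3,0,0,0,-1],
  [0,0,0.3,0,0,0,-1],
  [0,0.1,0.3,0,0,0,-1],
  [0,0,0.3,0,0,0,-1],
])

```text
time_s: 18.8
ee_pos: [0.4549, 0.1263, 0.0403]
tcp_rot: [0.501, 0.501, -0.499, -0.499]
ft_force: [9.7, -0.1, -4.1]
opening: 0.0217
```

```bash
python3 st.py
```

```text
18.8 [0.4549 0.1263 0.0403] [ 9.6923 -0.0684 -4.0696] [ 0.1651 -1.4438 -0.0417] [  0.9538 -30.9888 -22.4654  -0.1469   2.8589   0.0134]
```

>>> jog_arm([
  [0,0.1,0.3,0,0,0,-1],
  [0,0,0.3,0,0,0,-1],
  [0,0.1,0.3,0,0,0,-1],
  [0,0,0.3,0,0,0,-1],
  [0,0.1,0.3,0,0,0,-1],
  [0,0,0.3,0,0,0,-1],
  [0,0,0.2,0,0,0,-1],
  [0,0,0,0,0,0,-1],
])

```text
time_s: 19.8
ee_pos: [0.4536, 0.1263, 0.0403]
tcp_rot: [0.502, 0.502, -0.498, -0.498]
ft_force: [12.5, -0.4, -6.0]
opening: 0.022
```

```bash
python3 st.py;python3 - <<'E'
from h import *
grab_frame("top")
E
python3 st.py
```

```text
19.8 [0.4536 0.1263 0.0403] [12.4511 -0.3506 -6.02  ] [ 0.1757 -1.6228  0.0417] [  1.1354 -30.9292 -21.7213  -0.1713   3.3441   0.0224]
19.85 [0.4536 0.1263 0.0402] [13.4693  0.1794 -6.7122] [ 0.179  -1.724   0.0021] [  1.1325 -30.9215 -21.7246  -0.1716   3.3429   0.0225]
```

>>> jog_arm([
  [0,0,0,0,0,0,-1],
  [0,0,0,0,0,0,-1],
  [0,0,0,0,0,0,-1],
  [0,0,0,0,0,0,-1],
  [0,0,0,0,0,0,-1],
  [0,0,0,0,0,0,-1],
  [0,0,0,0,0,0,-1],
  [0,0,0,0,0,0,-1],
])

```text
time_s: 20.85
ee_pos: [0.4536, 0.1263, 0.0402]
tcp_rot: [0.502, 0.502, -0.498, -0.498]
ft_force: [12.6, -0.3, -5.8]
opening: 0.0216
```

```bash
python3 st.py
```

```text
20.85 [0.4536 0.1263 0.0402] [12.5579 -0.3202 -5.8391] [ 0.1595 -1.6597  0.0663] [  1.1302 -30.9115 -21.7269  -0.171    3.3411   0.0225]
```

>>> jog_arm([
  [0,0,-0.5,0,0,0,-1],
  [0,0,-0.5,0,0,0,-1],
  [0,0,-0.5,0,0,0,-1],
  [0,0,-0.5,0,0,0,-1],
  [0,0,-0.5,0,0,0,-1],
  [0,0,-0.5,0,0,0,-1],
  [0,0,-0.5,0,0,0,-1],
  [0,0,-0.5,0,0,0,-1],
])

```text
time_s: 21.85
ee_pos: [0.4556, 0.1264, 0.0398]
tcp_rot: [0.501, 0.501, -0.499, -0.499]
ft_force: [4.7, 0.9, -1.4]
opening: 0.0215
```

>>> jog_arm([
  [0,0,-0.5,0,0,0,-1],
  [0,0,-0.5,0,0,0,-1],
  [0,0,-0.5,0,0,0,-1],
  [0,0,-0.5,0,0,0,-1],
  [0,0,-0.5,0,0,0,-1],
  [0,0,-0.5,0,0,0,-1],
  [0,0,-0.5,0,0,0,-1],
  [0,0,-0.5,0,0,0,-1],
])

```text
time_s: 22.85
ee_pos: [0.4576, 0.1263, 0.0386]
tcp_rot: [-0.499, -0.5, 0.501, 0.5]
ft_force: [-0.1, 0.6, -0.9]
opening: 0.0214
```

```bash
python3 st.py
```

```text
22.85 [0.4576 0.1263 0.0386] [-0.1073  0.6195 -0.9362] [ 0.0017 -0.1005 -0.0008] [  0.1174 -31.9388 -26.6034   0.0041   0.2398  -0.0187]
```

>>> jog_arm([
  [0,0,-0.5,0,0,0,-1],
  [0,0,-0.5,0,0,0,-1],
  [0,0,-1,0,0,0,-1],
  [0,0,-2,0,0,0,-1],
  [0,0,-3,0,0,0,-1],
  [0,0,-3,0,0,0,-1],
  [0,0,-2,0,0,0,-1],
  [0,0,0,0,0,0,-1],
])

```text
time_s: 23.85
ee_pos: [0.4707, 0.1263, 0.0391]
tcp_rot: [0.5, 0.5, -0.5, -0.5]
ft_force: [0.7, 0.8, -1.3]
opening: 0.0216
```

```bash
python3 st.py; python3 - <<'E'
from h import *
shot("side","s8");shot("top","t8")
s=cv2.imread("pics/s8.png")[130:280,240:440];t=cv2.imread("pics/t8.png")[150:270,180:300]
cv2.imwrite("pics/c8.png",np.hstack([cv2.resize(s,(440,330),interpolation=2),cv2.resize(t,(330,330),interpolation=2)]))
E
python3 st.py
```

```text
23.85 [0.4707 0.1263 0.0391] [ 0.7381  0.806  -1.2974] [0.0492 0.0077 0.0268] [ -0.0357 -33.3594 -27.2805  -0.0132   0.0344   0.0002]
23.95 [0.4704 0.1263 0.039 ] [ 0.2141 -0.3304 -2.0547] [ 0.0229  0.0125 -0.0132] [ -0.0258 -33.3845 -27.2587  -0.0129   0.0436   0.0004]
```

View pics/c8.png

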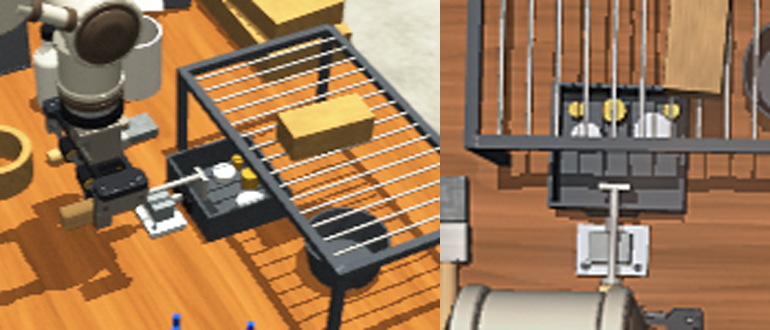

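>>> jog_arm([
  [0,-5,0,0,0,0,-1],
  [0,-12,0,0,0,0,-1],
  [0,-18,0,0,0,0,-1],
  [0,-22,0,0,0,0,-1],
  [0,-22,0,0,0,0,-1],
  [0,-20,0,0,0,0,-1],
  [0,-11,0,0,0,0,-1],
  [0,0,0,0,0,0,-1],
])

```text
time_s: 24.95
ee_pos: [0.4711, 0.1263, 0.1501]
tcp_rot: [0.5, 0.501, -0.499, -0.499]
ft_force: [0.3, 0.3, -1.2]
opening: 0.0217
```

```bash
python3 st.py; python3 - <<'E'
from h import *
shot("side","s9");shot("top","t9")
s=cv2.imread("pics/s9.png")[130:280,240:440];t=cv2.imread("pics/t9.png")[150:270,180:300]
cv2.imwrite("pics/c9s.png",cv2.resize(s,(800,600),interpolation=2));cv2.imwrite("pics/c9t.png",cv2.resize(t,(600,600),interpolation=2))
np.set_printoptions(precision=2,suppress=True)
plan([.4337,-.2874,.150],quat_for(np.radians(-15.95),-1),9)
E
```

```text
24.95 [0.4711 0.1263 0.1501] [ 0.2635  0.3296 -1.1772] [ 0.0201  0.021  -0.0533] [  0.0512 -31.6631 -31.9163  -0.0118   0.1296   0.0005]
from [0.47 0.13 0.15] total tool shift mm [-413.7    -1.43   36.37] rotvec deg [-0.06 15.96 -0.01]
0 [-45.97  -0.16   4.04] [-0.01  1.77 -0.  ]
1 [-46.07  -0.16   2.62] [-0.01  1.77 -0.  ]
2 [-46.13  -0.16   1.19] [-0.01  1.77 -0.  ]
3 [-46.14  -0.16  -0.24] [-0.01  1.77 -0.  ]
4 [-46.11  -0.16  -1.67] [-0.01  1.77 -0.  ]
5 [-46.04  -0.16  -3.09] [-0.01  1.77 -0.  ]
6 [-45.92  -0.16  -4.51] [-0.01  1.77 -0.  ]
7 [-45.76  -0.16  -5.93] [-0.01  1.77 -0.  ]
8 [-45.56  -0.16  -7.35] [-0.01  1.77 -0.  ]
```

View pics/c9s.png

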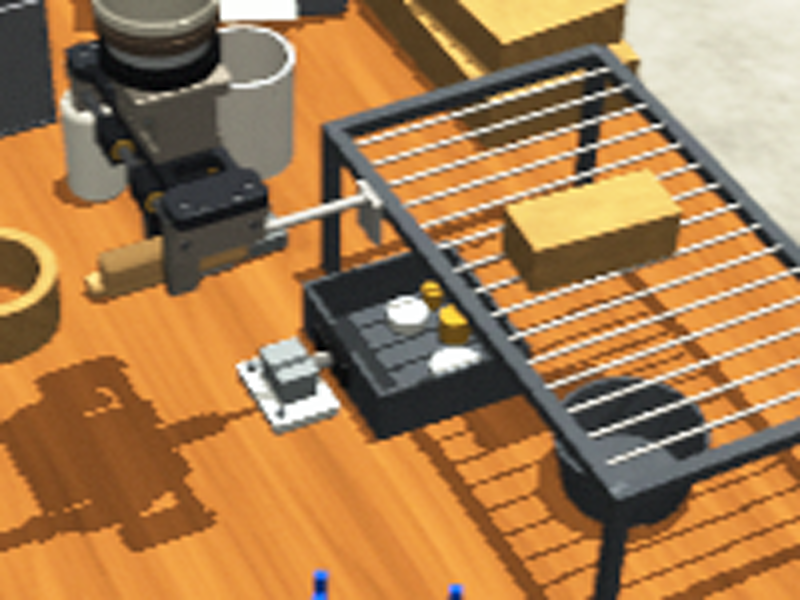

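View pics/c9t.png

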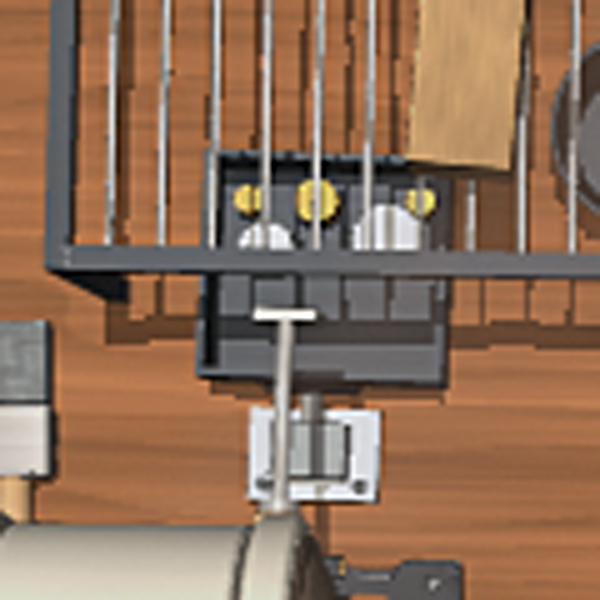

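The tray is square against the stop and flat. The hook is lifted clear and looks level. I check its pitch by triangulating.

```bash
python3 - <<'E'
from h import *
np.set_printoptions(precision=4,suppress=True)
t=lambda x,y:(180+(x+.5)/5-.5,150+(y+.5)/5-.5)
s=lambda x,y:(240+(x+.5)/4-.5,130+(y+.5)/4-.5)
s3=lambda x,y:(260+(x+.5)/4-.5,130+(y+.5)/4-.5)
print("blade top mid now",tri(("top",*t(285,315)),("side",*s(370,193))))
print("expected", "0.614 .1263", .1501+.0174+.005)
print("before",tri(("top",*t(314,331)),("side",*s3(288,285))),.0734+.0224)
print("rubber/tray front", onz("top",*t(310,377),.045))
E
```

```text
blade top mid now (array([0.6145, 0.1262, 0.1709]), np.float64(0.00237581035616387))
expected 0.614 .1263 0.17250000000000001
before (array([0.6148, 0.1242, 0.0894]), np.float64(0.0004613472223293524)) 0.09580000000000001
rubber/tray front [0.5948 0.1318 0.045 ]
```

>>> jog_arm([
  [-30,0,4,0,1.8,0,-1],
  [-46,0,3,0,1.8,0,-1],
  [-46,0,1,0,1.8,0,-1],
  [-46,0,0,0,1.8,0,-1],
  [-46,0,-2,0,1.8,0,-1],
  [-46,0,-3,0,1.8,0,-1],
  [-46,0,-5,0,1.8,0,-1],
  [-46,0,-6,0,1.8,0,-1],
])

```text
time_s: 26.05
ee_pos: [0.4371, -0.2264, 0.1481]
tcp_rot: [-0.558, -0.433, 0.433, 0.56]
ft_force: [0.8, 0.2, -1.8]
opening: 0.022
```

>>> jog_arm([
  [-40,0,-8,0,1.5,0,-1],
  [-20,0,-3,0,0,0,-1],
  [0,0,0,0,0,0,-1],
  [0,0,0,0,0,0,-1],
  [0,0,0,0,0,0,-1],
  [0,0,0,0,0,0,-1],
  [0,0,0,0,0,0,-1],
  [0,0,0,0,0,0,-1],
])

```text
time_s: 27.05
ee_pos: [0.4332, -0.286, 0.1491]
tcp_rot: [0.564, 0.426, -0.426, -0.564]
ft_force: [-0.2, -0.2, -0.8]
opening: 0.0218
```

```bash
python3 st.py; python3 - <<'E'
from h import *
np.set_printoptions(precision=2,suppress=True)
plan([.4337,-.2874,.0456],quat_for(np.radians(-15.95),-1),1)
E
```

```text
27.05 [ 0.4332 -0.286   0.1491] [-0.213  -0.202  -0.8375] [0.0044 0.0461 0.005 ] [  0.0738 -34.4147 -31.3472  -0.0337   0.0387   0.0009]
from [ 0.43 -0.29  0.15] total tool shift mm [ -1.25 103.54  -0.85] rotvec deg [-0.    0.07 -0.  ]
0 [ -1.25 103.54  -0.85] [-0.    0.07 -0.  ]
```

>>> jog_arm([
  [-1.2,10,-0.8,0,0,0,-1],
  [0,20,0,0,0,0,-1],
  [0,22,0,0,0,0,-1],
  [0,18,0,0,0,0,-1],
  [0,12,0,0,0,0,-1],
  [0,8,0,0,0,0,-1],
  [0,5,0,0,0,0,-1],
  [0,2,0,0,0,0,-1],
])

```text
time_s: 28.05
ee_pos: [0.4338, -0.2877, 0.0522]
tcp_rot: [0.564, 0.426, -0.426, -0.564]
ft_force: [0.3, 0.7, -1.7]
opening: 0.0219
```

```bash
python3 st.py; python3 - <<'E'
from h import *
shot("side","s10");shot("top","t10")
s=cv2.imread("pics/s10.png")[270:400,270:430];t=cv2.imread("pics/t10.png")[215:325,340:470]
cv2.imwrite("pics/c10.png",np.hstack([cv2.resize(s,(400,325),interpolation=2),cv2.resize(t,(384,325),interpolation=2)]))
np.set_printoptions(precision=2,suppress=True)
plan([.4337,-.2874,.0456],quat_for(np.radians(-15.95),-1),1)
E
```

```text
28.05 [ 0.4338 -0.2877  0.0522] [ 0.2856  0.7235 -1.7457] [ 0.026   0.0264 -0.0458] [ -0.0209 -36.3736 -27.8715  -0.035    0.0479   0.0004]
from [ 0.43 -0.29  0.05] total tool shift mm [0.2  6.7  0.13] rotvec deg [ 0.02  0.06 -0.01]
0 [0.2  6.7  0.13] [ 0.02  0.06 -0.01]
```

View pics/c10.png

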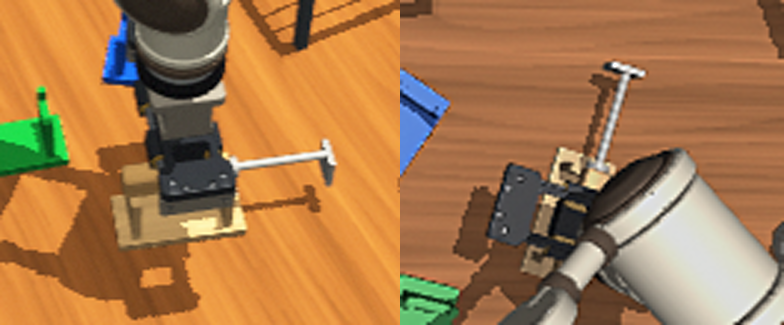

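The hook is back over the forks, blade in the same place as at the grasp and slightly higher, as expected. I lower the last ~6.5 mm.

>>> jog_arm([
  [0,1.5,0,0,0,0,-1],
  [0,1.5,0,0,0,0,-1],
  [0,1,0,0,0,0,-1],
  [0,1,0,0,0,0,-1],
  [0,0.7,0,0,0,0,-1],
  [0,0.5,0,0,0,0,-1],
  [0,0,0,0,0,0,-1],
  [0,0,0,0,0,0,-1],
])

```text
time_s: 29.15
ee_pos: [0.4336, -0.2875, 0.0459]
tcp_rot: [0.564, 0.426, -0.426, -0.564]
ft_force: [-0.7, 0.5, -0.9]
opening: 0.0216
```

```bash
python3 st.py
```

```text
29.15 [ 0.4336 -0.2875  0.0459] [-0.6594  0.5013 -0.9487] [0.0631 0.0578 0.0135] [  0.0007 -36.6468 -27.7402  -0.0338   0.0374   0.0005]
```

>>> jog_arm([
  [0,0.3,0,0,0,0,-1],
  [0,0.2,0,0,0,0,-1],
  [0,0,0,0,0,0,-1],
  [0,0,0,0,0,0,-0.4],
  [0,0,0,0,0,0,-0.2],
  [0,0,0,0,0,0,0.2],
  [0,0,0,0,0,0,0.6],
  [0,0,0,0,0,0,1],
], grip_force=10)

```text
time_s: 30.15
ee_pos: [0.4336, -0.2875, 0.0454]
tcp_rot: [0.564, 0.426, -0.426, -0.564]
ft_force: [0.4, 0.6, -0.5]
opening: 0.0647
```

>>> jog_arm([
  [0,0,0,0,0,0,1],
  [0,0,0,0,0,0,1],
  [0,-10,0,0,0,0,1],
  [0,-20,0,0,0,0,1],
  [0,-30,0,0,0,0,1],
  [0,-30,0,0,0,0,1],
  [0,-30,0,0,0,0,1],
  [0,-30,0,0,0,0,1],
])

```text
time_s: 31.15
ee_pos: [0.4337, -0.2875, 0.1972]
tcp_rot: [0.565, 0.426, -0.426, -0.564]
ft_force: [-0.1, -0.4, 0.8]
opening: 0.0917
```

>>> jog_arm([
  [30,0,20,0,0,0,1],
  [40,0,30,0,0,0,1],
  [40,0,30,0,0,0,1],
  [40,0,15,0,0,0,1],
  [40,0,0,0,0,0,1],
  [40,0,0,0,0,0,1],
  [40,0,0,0,0,0,1],
  [30,0,0,0,0,0,1],
])

```text
time_s: 32.15
ee_pos: [0.4247, 0.0286, 0.1963]
tcp_rot: [0.564, 0.427, -0.426, -0.564]
ft_force: [0.0, -0.4, -0.3]
opening: 0.0919
```

```bash
python3 st.py; python3 - <<'E'
from h import *
shot("side","s11");shot("top","t11")
E
```

```text
32.15 [0.4247 0.0286 0.1963] [ 0.0432 -0.4379 -0.3161] [-0.0181  0.0083 -0.0494] [ -2.3978 -23.9721 -31.1725   0.0774   0.1898  -0.5515]
```

View pics/t11.png

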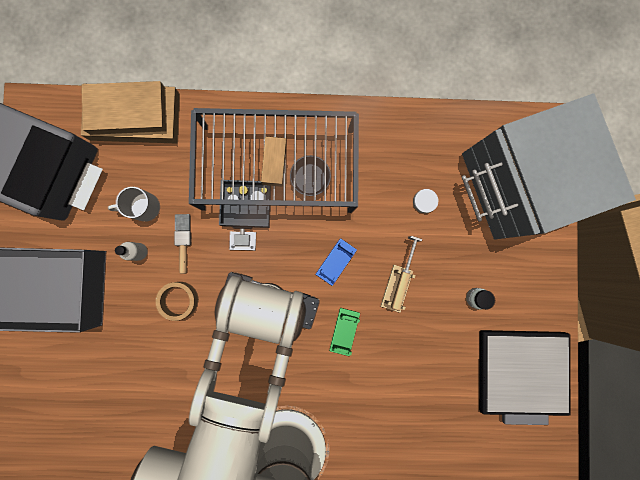

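View pics/s11.png

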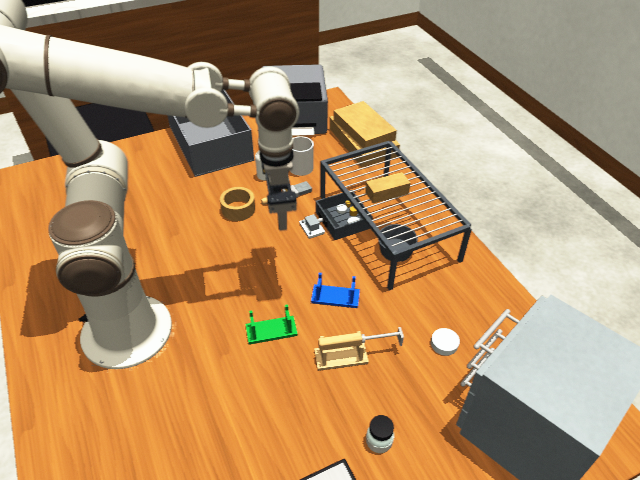

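```bash
python3 - <<'E'
import cv2,numpy as np
for n,roi in(("t",(225,320,370,450)),("s",(315,375,300,420))):
    a=cv2.imread(f"pics/{'top' if n=='t' else 'side'}0.png");b=cv2.imread(f"pics/{n}11.png")
    y0,y1,x0,x1=roi
    d=cv2.absdiff(a[y0:y1,x0:x1],b[y0:y1,x0:x1]).max(2); print(n,(d>40).sum(),d.max())
s=cv2.imread("pics/s11.png")[190:250,290:390];t=cv2.imread("pics/t11.png")[175:255,205:285]
cv2.imwrite("pics/c11.png",np.hstack([cv2.resize(s,(400,240),interpolation=2)[:,:],cv2.resize(t,(240,240),interpolation=2)]))
cv2.imwrite("pics/c11.png",np.vstack([cv2.resize(s,(500,300),interpolation=2),cv2.copyMakeBorder(cv2.resize(t,(300,300),interpolation=2),0,0,0,200,0)]))
b=cv2.imread("pics/t11.png")[225:320,370:450];cv2.imwrite("pics/c11h.png",cv2.resize(b,None,fx=5,fy=5,interpolation=2))
E
```

```text
t 266 188
s 346 171
```

View pics/c11.png

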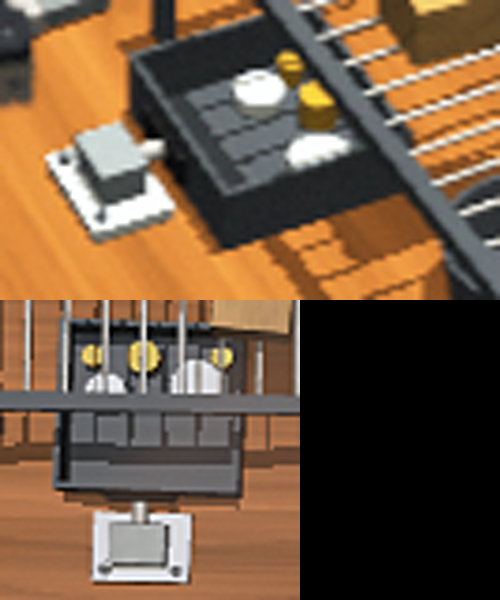

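View pics/c11h.png

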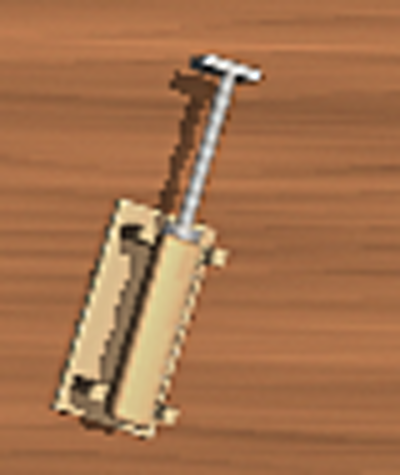

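```bash
python3 - <<'E'
from station import *
print(finish_job())
E
```

```text
the job is handed in; nothing more can be done
None
```

The job is handed in at about 32 s of the 64 s. I took the hook from the plywood rest, hooked it behind the tray's near wall and dragged the tray straight out against the sprung stop. I held the press for over a second, unloaded slowly, lifted the hook clear and laid it back in its rest.

**Press force:** the wrist read about 12.5–13.5 N, and sliding friction before contact was about 3 N. That puts the stop force near 10 N, but it is inferred rather than measured. The hook also rubbed upward on the tray wall by about 4 N while pressing, which makes the figure uncertain by 2–3 N. It should still be under 16 N.

**Tray at the end:** the last pictures show it flat and square against the rubber. The spring load still on it, about 3 N, is estimated from the measured tool positions and was not measured directly.

**Hook at the end:** it lies in both forks with the blade on the correct side. An image comparison with the start still showed some changed pixels, and I put the shift at about 1–2 mm. While it was held after the pull, one camera check suggested the blade had pitched up by up to about 2°. That is close to the measuring error, and the hook was then released into the forks.

**Bystanders:** none looked moved in the final pictures, judged by eye only.

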